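# Slide the second, interlocking layer of cartons onto the loaded tray

## Task

Build the second layer on the loaded tray with the three cartons waiting on the lid of the flat box, in the same pattern as the bottom layer but turned end for end, so that the crosswise carton lies over the end opposite to the crosswise carton below, the layers interlock, and the new layer is snug and flush with the edges of the layer beneath. The cartons' bottom flaps are only folded shut, so slide them across without lifting or tipping any of them, and do not shift the bottom layer or the spice jar, tea tin, mug and cups standing close by.

Things in the scene. Friction and masses are not known exactly. Their poses are not given: they have to be found in the camera images.
- carton_a_mid (a point): centre (half-way up) of a loose closed cardboard carton, 119 long (its x axis) x 59 wide (its y) x 45 mm high, about 0.25 kg (weights differ), red label on its long sides, tape along its top; it starts lying on the lid of the flat box, its long axis roughly along the box's y. The three loose cartons are alike and may take each other's places
- carton_b_mid (a point): the same for the second loose carton, which starts beside the first, also roughly along the box's y
- carton_c_mid (a point): the same for the third loose carton, which starts at the other (-y) end of the lid, lying roughly crosswise (along the box's x)
- tray_mid (a point): middle of the inner floor of the loaded tray, which is fixed to the table: a blue sheet-metal tray, 132 (x) x 192 (y) mm outside, floor 6 mm thick, rim 18 mm high and 4 mm thick, standing with one short end a few millimetres from the flat box, either on the box's +y or on its -y side. It holds the bottom layer: a 180 x 120 mm block of three cartons whose top lies 45 mm above this floor. z is up
- low_a_mid (a point): centre of a carton of the bottom layer (closed cardboard carton, same size), lying along the tray's y at x = -30, y = -30 mm from the tray's middle
- low_b_mid (a point): centre of the carton beside it in the bottom layer, at x = +30, y = -30 mm
- low_c_mid (a point): centre of the crosswise carton of the bottom layer, lying along the tray's x at x = 0, y = +60 mm. Bottom-layer cartons have about 2 mm of play inside the tray's rim
- lid_mid (a point): middle of the top face of the flat box's lid: a pale teal flat lid, 250 (x) x 300 (y) mm, level, on a clear lidded storage box fixed to the table. Its top lies 52.5 mm above the table, 1.5 mm higher than the top of the bottom layer, so cartons slide straight across; cardboard slides evenly on the lid and on cardboard. z is up; its x and y axes run with the trays' axes to within a few degrees
- spare_tray_mid (a point): middle of the inner floor of the empty spare tray, the same kind of tray, fixed to the table on the other side of the flat box; a mug stands in it
- spice_jar: small amber glass spice jar with a steel cap, 31 mm in diameter, 40 mm high, standing on the lid of the flat box near one edge. Origin: centre of its underside
- tea_tin: small green tea tin with a brass lid, 32 mm in diameter, 38 mm high, standing on the lid of the flat box near the opposite edge. Origin: centre of its underside
- mug: white mug, 72 mm in diameter, 75 mm high with a handle, standing in the spare tray. Origin: centre of its underside
- cup_a: white cup, 76 mm in diameter, 85 mm high, on the table on the robot side of the trays. Origin: centre of its underside
- cup_b: a second such white cup, on the robot side of the other tray. Origin: centre of its underside
Not all that is in view belongs to the job. Leave any green or pink look-alike of the part that bears tray_mid alone.

How it is judged:
By the outcome, as a careful person would: the job done as asked, in the order asked, and still so for the second after the job is handed in, with the robot touching nothing.
It also fails if it takes over 72 s, if anything falls off the work surface, if the arm or the gripper's body presses on something with over 40 N, if the wrist force passes 120 N, or if a joint passes its speed limit or range.

## Robot

A 6-joint arm with a two-finger parallel gripper is mounted at the origin on the work surface. World frame = base frame: x ahead of the robot, y to its left, z up, the work surface at z = 0. Lengths are in m, angles in rad, forces in N, time in s.
With the tool pointing down it reaches from about 0.35 to 0.725 m from the base axis. Payload 6 kg.
Tool frame: the origin (TCP) lies midway between the tips of the shut fingers; the grasp point (between the pads) lies 19 mm behind it; z points along the fingers, y is the line along which they close (so a half turn about z gives the same grasp; the last joint's range is limited). The gripper opens to 85 mm and grips with 20 to 120 N. Pads are 22 mm wide; open, the fingers measure 114 mm over their backs; the gripper's body (76 mm by 85 mm) begins 54 mm behind the grasp point. The pads swing forward as they close: fully open they stand 13 mm farther back than shut.
Start: joints at [1.607, 0.04, 0.085, 0, -1.615, -0.334], TCP at [0.176, 0.574, 0.199] pointing down, gripper open.
Joint ranges: [-2.56, 2.56], [-1.29, 2.01], [-1.08, 1.49], [-3.29, 1.98], [-2.81, -0.18], [-2.99, 2.99]. Speed limits (rad/s): [2.57, 2.57, 3.01, 3.14, 3.14, 3.14].

## Interface

Orientations are given as a unit quaternion [w, x, y, z].
In Python, from bench import telemetry, read_camera, order, silhouettes, pinpoint gives the robot as it stands. The module is installed in compiled form; this text tells all that it offers.
- The arm moves only by the tool arm_command, never from a script. Its arguments are lists of equal length, an entry for each row: "translation": the shift along the world's x, y, z as a fraction of full scale, a list of three; "turn": the turn, a rotation vector about the world's x, y, z as a fraction of full scale, a list of three; "jaw": the opening, from -1 (shut) to 1 (fully open). In form: {"translation": [[dx, dy, dz], ...], "turn": [[rx, ry, rz], ...], "jaw": [jaw, ...]}. A call has 1 to 20 rows; each row is the pose to reach, as a shift and turn from the pose commanded when the call began, turning the shorter way round; what a row does not reach only later rows make up. Full scale, the value 1, is 0.4 m for a shift and 180 degrees for a turn. A row lasts 1/10 s, in which the tool goes at most 50 mm and 8.59 degrees, less where a joint would pass 70% of its speed; a pose out of reach is approached as far as the arm can. A call with a number of a shift or a turn outside -1 to 1 is refused whole. A call with a gripper value outside its range is refused whole. The fingers move at their own pace and stop on an object; "squeeze" is the grip in N (left out, the last holds). Time passes only in rows, so rows that repeat a pose let the fingers close. It gives the time, the measured TCP pose, the force, the opening and the grip force at its end, in the units of the state.
- telemetry.read_state(): the state, without advancing time (a new reading comes with each control period).
- read_camera(name): name is "scene" or "top"; returns a dict with "image" (480x640x3 uint8, blue, green, red), "fx", "fy", "cx", "cy" (pixels), "R" (3x3) and "t" (3): a world point X has camera coordinates R X + t. Camera axes: x right, y down, z forward; pixel columns grow to the right and rows downward; lengths in m; the calibration is good to about 2 mm. A picture is of the moment at which its call begins. There is no depth.
- order.finish_job(): hands the job in; it is judged then, once.
Trained networks look in the newest picture that a camera, given by its name, has taken for a name from the list of things; names that differ only in an ending like _2 or _b are one class to them, and where a whole thing is asked for, a point or a joint stands for the part that bears it (a point fixed in the world has none). Each returns a list of dicts, best first, with "score" (0 to 1); they miss things now and then, are a little off and sometimes report something else, mostly with a low value. They report only what shows in the picture. A call takes as long as a camera call. They do not tell look-alikes from the thing itself.
- silhouettes(camera, label): "mask" (480x640 bool, what is visible of it).
- pinpoint(camera, label): "position" ([x, y, z] in m, in world coordinates, good to about 4 mm: a listed point, or the origin of a listed thing).
The state is a dict: "time": time; "joints": joint angles; "qvel": joint speeds; "joint_efforts": joint torques, N m; "eef_pos": TCP position; "eef_rot": TCP orientation; "ft_force": force on the tool from outside, world axes, zero at the start; "moment": the same for the moment, N m; "gripper_width": finger opening in m; "grasp_force": force on a finger pad.
Only numpy, scipy, OpenCV 4.12 (cv2) and the standard library are available. Lean on these libraries where they do the work, as an engineer would, in place of code of your own. Each camera call takes 0.05 s, during which the arm holds its last target. There are 200 camera calls.

## Working session

There is one attempt and no reset: what is moved stays moved. The work goes in short steps, Python scripts to look and compute and a tool call to move; the robot and the scene stay as the last step left them, time stands still between calls to the robot, and variables do not carry over. Pictures are saved under pics/ and viewed, at most 10 in all, crops included, and the job is handed in when it is done.

Besides the shell and the picture viewer there is one more tool, called after ">>>" as name(argument=value, ...), one argument or row to a line, values as JSON. arm_command: Moves the arm, as the interface text tells. Its arguments: {"type":"object","properties":{"translation":{"type":"array"},"turn":{"type":"array"},"jaw":{"type":"array"},"squeeze":{"type":"number"}},"required":["translation","turn","jaw"]}

```bash
mkdir -p pics; python3 - <<'E'
from bench import telemetry, read_camera, silhouettes, pinpoint
import cv2,numpy as np
s=telemetry.read_state();print(s['time'],s['eef_pos'],s['eef_rot'],s['ft_force'])
for c in ['scene','top']:
    d=read_camera(c);cv2.imwrite(f'pics/{c}0.png',d['image'])
    print(c,d['fx'],d['cx'],d['cy'],np.round(d['R'],4).tolist(),np.round(d['t'],4).tolist())
for l in ['carton_a_mid','tray_mid','low_c_mid','lid_mid','spare_tray_mid','spice_jar','tea_tin','mug','cup_a']:
    for p in pinpoint('top',l): print(l,round(p['score'],2),np.round(p['position'],4))
E
```

```text
0.0 [0.17586562 0.57325898 0.19826073] [ 8.84397933e-04  9.88937251e-01 -1.48331812e-01 -6.91025633e-05] [-0.14976507 -0.62990233 -0.25313686]
scene 502.6131694859805 326.64894453422204 236.10429349544268 [[0.312, 0.9501, -0.0032], [0.7738, -0.2561, -0.5794], [-0.5513, 0.1783, -0.815]] [-0.2553, -0.266, 1.2922]
top 608.4702059674838 325.0880659167047 242.42423020717527 [[-0.03, -0.9993, 0.0207], [-0.9923, 0.0273, -0.1212], [0.1205, -0.0241, -0.9924]] [0.1285, 0.4471, 1.3519]
carton_a_mid 0.73 [0.6412 0.0667 0.076 ]
carton_a_mid 0.18 [ 0.621  -0.2684  0.0066]
tray_mid 0.86 [0.1965 0.3377 0.0015]
tray_mid 0.67 [0.4239 0.5484 0.0073]
low_c_mid 0.72 [0.5528 0.3054 0.0307]
lid_mid 0.71 [ 0.5901 -0.0058  0.0517]
spare_tray_mid 0.84 [ 0.612  -0.2604  0.0057]
spice_jar 0.58 [ 0.6928 -0.0201  0.0521]
tea_tin 0.76 [ 0.4826 -0.0435  0.0551]
tea_tin 0.17 [ 0.6099 -0.0971  0.0747]
mug 0.78 [ 0.6227 -0.266   0.0061]
mug 0.24 [0.5925 0.2228 0.033 ]
cup_a 0.83 [ 4.063e-01 -2.496e-01 -3.000e-04]
cup_a 0.68 [ 0.4106  0.2495 -0.0006]
```

View pics/top0.png

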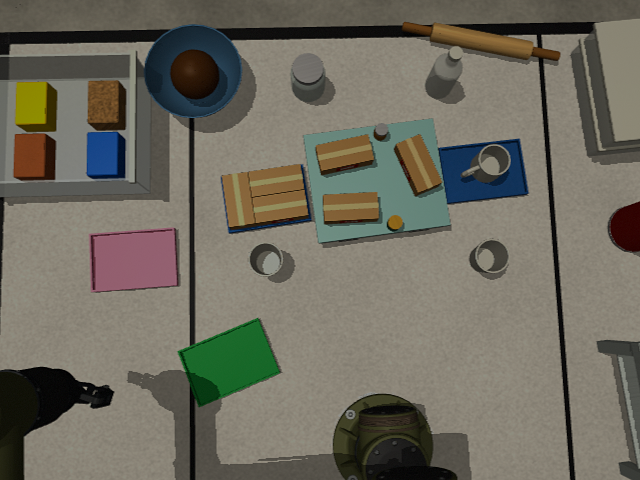

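View pics/scene0.png

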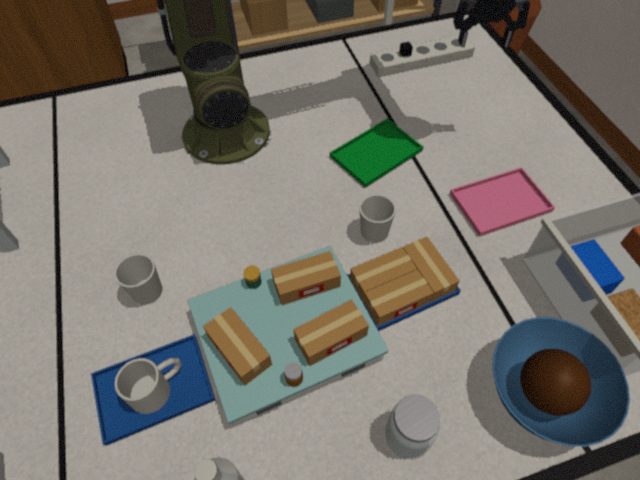

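The top picture shows the loaded tray at px (265,197), with its crosswise carton at the left (+y) end. The loose cartons are at (345,153), (351,207) and (417,163). The jar is at (381,131), the tin at (395,222), the mug tray at (485,170) and the cups at (266,260) and (491,256). The look-alikes are the pink tray (134,260) and the green tray (230,362), which I leave alone.

```bash
python3 - <<'E'
import cv2
im=cv2.imread('pics/top0.png')[112:252,210:460]
cv2.imwrite('pics/crop0.png',cv2.resize(im,None,fx=3.2,fy=3.2,interpolation=cv2.INTER_CUBIC))
hsv=cv2.cvtColor(im,cv2.COLOR_BGR2HSV)
for (u,v) in [(345,165),(351,195),(351,207),(280,187),(280,208),(330,230),(345,146),(351,221),(345,172)]: print(u,v,im[v-112,u-210],hsv[v-112,u-210])
E
```

```text
345 165 [ 42  80 111] [ 17 159 111]
351 195 [ 51  93 126] [ 17 152 126]
351 207 [ 85 134 146] [ 24 107 146]
280 187 [ 56  99 132] [ 17 147 132]
280 208 [ 91 140 145] [ 27  95 145]
330 230 [130 141 110] [ 79  56 141]
345 146 [ 51  91 125] [ 16 151 125]
351 221 [29 34 51] [  7 110  51]
345 172 [75 82 61] [80 65 82]
```

View pics/crop0.png

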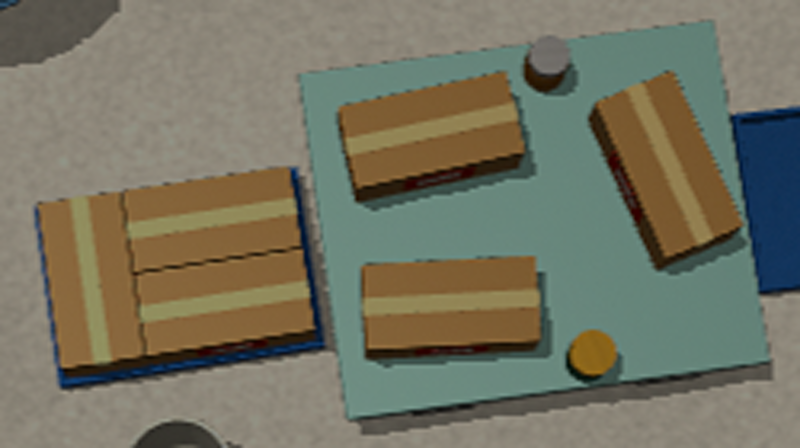

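The crop shows the three loose cartons and the 3-carton block with its crosswise carton at the far-left (+y) end. The jar stands at the upper edge and the tin at the lower edge.

```bash
cat > h.py <<'E'
from bench import telemetry, read_camera
import cv2,numpy as np
X0,X1,Y0,Y1,S=0.38,0.80,-0.25,0.40,2000.  # px per m
def rect(d,z):
    # homography world plane z -> image; rectified image col=(y-Y0)*S,row=(x-X0)*S
    K=np.array([[d['fx'],0,d['cx']],[0,d['fy'],d['cy']],[0,0,1]]);R=np.array(d['R']);t=np.array(d['t'])
    H=K@np.c_[R[:,0],R[:,1],R[:,2]*z+t]
    A=np.array([[0,1/S,X0],[1/S,0,Y0],[0,0,1]])
    return cv2.warpPerspective(d['image'],H@A,(int((Y1-Y0)*S),int((X1-X0)*S)),flags=cv2.INTER_LINEAR|cv2.WARP_INVERSE_MAP)
def blobs(im,lo,hi,mn):
    m=cv2.inRange(cv2.cvtColor(im,cv2.COLOR_BGR2HSV),lo,hi)
    m=cv2.morphologyEx(m,cv2.MORPH_CLOSE,np.ones((9,9)));m=cv2.morphologyEx(m,cv2.MORPH_OPEN,np.ones((15,15)))
    out=[]
    for c in cv2.findContours(m,cv2.RETR_EXTERNAL,cv2.CHAIN_APPROX_NONE)[0]:
        if cv2.contourArea(c)<mn*S*S: continue
        b=cv2.boxPoints(cv2.minAreaRect(c)); P=np.c_[b[:,1]/S+X0,b[:,0]/S+Y0]
        e=[P[1]-P[0],P[2]-P[1]]; e.sort(key=lambda v:-np.hypot(*v)); l=e[0]*(1 if e[0][1]>0 else -1)
        out.append((P.mean(0),np.hypot(*e[0])*1e3,np.hypot(*e[1])*1e3,np.degrees(np.arctan2(-l[0],l[1])),P)) # yaw: long axis from +y, ccw about z
    return out
def show(tag,bs):
    for b in bs: print(tag,np.round(b[0],4),'L%.0f W%.0f yaw%.2f'%b[1:4],np.round(b[4],3).tolist())
CART=((10,60,82),(32,255,255))
E
python3 - <<'E'
from h import *
d=read_camera('top')
show('loose',blobs(rect(d,.0975),*CART,.003))
show('low',blobs(rect(d,.051),*CART,.010))
show('lid',blobs(rect(d,.0525),(65,30,70),(95,110,255),.03))
E
```

```text
loose [0.6398 0.0699] L122 W59 yaw10.95 [[0.621999979019165, 0.004000000189989805], [0.5989999771118164, 0.12399999797344208], [0.6570000052452087, 0.13500000536441803], [0.6800000071525574, 0.01600000075995922]]
loose [ 0.6118 -0.0925] L120 W60 yaw-68.40 [[0.5669999718666077, -0.1420000046491623], [0.5450000166893005, -0.08699999749660492], [0.6570000052452087, -0.0430000014603138], [0.6790000200271606, -0.09799999743700027]]
loose [0.5194 0.06  ] L120 W59 yaw1.41 [[0.4909999966621399, -0.0010000000474974513], [0.4880000054836273, 0.11900000274181366], [0.5479999780654907, 0.12099999934434891], [0.5509999990463257, 0.0010000000474974513]]
loose [0.5489 0.2452] L173 W117 yaw7.30 [[0.5019999742507935, 0.15199999511241913], [0.47999998927116394, 0.3230000138282776], [0.5960000157356262, 0.33799999952316284], [0.6179999709129333, 0.16699999570846558]]
low [0.5586 0.2487] L179 W121 yaw7.41 [[0.5099999904632568, 0.15199999511241913], [0.4869999885559082, 0.33000001311302185], [0.6069999933242798, 0.3449999988079071], [0.6299999952316284, 0.1679999977350235]]
lid [ 0.5869 -0.0028] L300 W250 yaw6.22 [[0.4790000021457672, -0.16599999368190765], [0.44600000977516174, 0.13300000131130219], [0.6949999928474426, 0.1599999964237213], [0.7269999980926514, -0.13899999856948853]]
```

>>> arm_command(
  translation=[
    [0.625,-0.975,0],
    [0.625,-0.975,0],
    [0.625,-0.975,0],
    [0.625,-0.975,0],
    [0.625,-0.975,0],
    [0.625,-0.975,0],
    [0.625,-0.975,0],
    [0.625,-0.975,0],
    [0.625,-0.975,0],
    [0.625,-0.975,0],
  ],
  turn=[
    [0,0,-0.397],
    [0,0,-0.397],
    [0,0,-0.397],
    [0,0,-0.397],
    [0,0,-0.397],
    [0,0,-0.397],
    [0,0,-0.397],
    [0,0,-0.397],
    [0,0,-0.397],
    [0,0,-0.397],
  ],
  jaw=[1,1,1,1,1,1,1,1,1,1],
  squeeze=25,
)

```text
time: 1.6
eef_pos: [0.4276, 0.1801, 0.1998]
eef_rot: [-0.0, 0.714, -0.7, 0.0]
ft_force: [-0.0, 0.8, -0.4]
gripper_width: 0.0852
grasp_force: 0.0
```

>>> arm_command(
  translation=[
    [0.23,-0.3,-0.1],
    [0.23,-0.3,-0.1],
    [0.23,-0.3,-0.1],
    [0.23,-0.3,-0.1],
    [0.23,-0.3,-0.2],
    [0.23,-0.3,-0.29],
    [0.23,-0.3,-0.362],
    [0.23,-0.3,-0.362],
    [0.23,-0.3,-0.362],
    [0.23,-0.3,-0.362],
    [0.23,-0.3,-0.362],
    [0.23,-0.3,-0.362],
    [0.23,-0.3,-0.362],
    [0.23,-0.3,-0.362],
  ],
  turn=[
    [0,0,0],
    [0,0,0],
    [0,0,0],
    [0,0,0],
    [0,0,0],
    [0,0,0],
    [0,0,0],
    [0,0,0],
    [0,0,0],
    [0,0,0],
    [0,0,0],
    [0,0,0],
    [0,0,0],
    [0,0,0],
  ],
  jaw=[1,1,1,1,1,1,1,1,0.3,0.3,0.2,0.2,0.2,0.2],
  squeeze=20,
)

```text
time: 3.0
eef_pos: [0.5197, 0.0642, 0.0575]
eef_rot: [-0.002, 0.716, -0.698, 0.001]
ft_force: [0.2, -0.2, 5.9]
gripper_width: 0.0579
grasp_force: 22.1
```

>>> arm_command(
  translation=[
    [0,0.02,0.006],
    [0.001,0.07,0.006],
    [0.002,0.12,0.006],
    [0.004,0.17,0.006],
    [0.006,0.22,0.006],
    [0.007,0.27,0.006],
    [0.008,0.32,0.006],
    [0.009,0.37,0.006],
    [0.01,0.42,0.006],
    [0.011,0.47,0.006],
    [0.012,0.51,0.006],
    [0.012,0.53,0.006],
    [0.012,0.536,0.006],
    [0.012,0.536,0.006],
    [0.012,0.536,0.006],
    [0.012,0.536,0.006],
  ],
  turn=[
    [0,0,0.008],
    [0,0,0.016],
    [0,0,0.024],
    [0,0,0.033],
    [0,0,0.033],
    [0,0,0.033],
    [0,0,0.033],
    [0,0,0.033],
    [0,0,0.033],
    [0,0,0.033],
    [0,0,0.033],
    [0,0,0.033],
    [0,0,0.033],
    [0,0,0.033],
    [0,0,0.033],
    [0,0,0.033],
  ],
  jaw=[0.2,0.2,0.2,0.2,0.2,0.2,0.2,0.2,0.2,0.2,0.2,0.2,0.2,0.2,0.2,0.2],
)

```text
time: 4.6
eef_pos: [0.5229, 0.2774, 0.057]
eef_rot: [0.0, 0.751, -0.66, -0.0]
ft_force: [-1.1, -0.2, -2.9]
gripper_width: 0.0577
grasp_force: 22.2
```

```bash
python3 - <<'E'
from h import *
s=telemetry.read_state();print(s['eef_pos'],s['eef_rot'],s['ft_force'],s['gripper_width'])
d=read_camera('top');cv2.imwrite('pics/t1.png',cv2.resize(d['image'][112:252,210:460],None,fx=3.2,fy=3.2))
E
```

```text
[0.52292336 0.2773609  0.05695234] [ 3.00645100e-05  7.51115220e-01 -6.60171133e-01 -1.52404612e-05] [-1.09230543 -0.24711736 -2.88436524] 0.05769505505613582
```

View pics/t1.png

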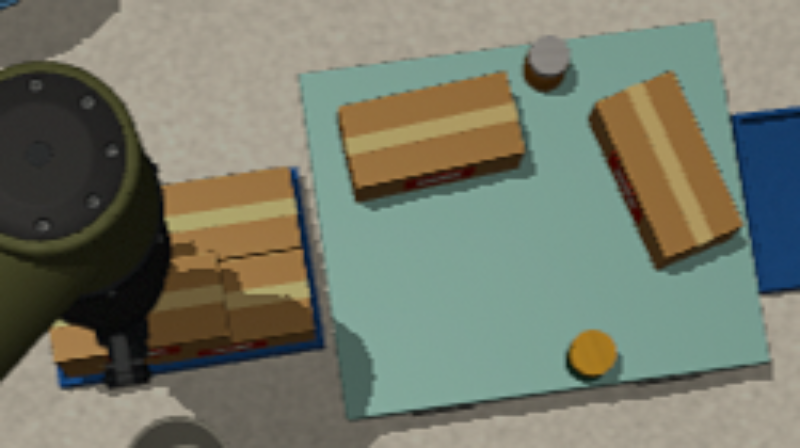

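>>> arm_command(
  translation=[
    [0.004,0.0035,0],
    [0.004,0.0035,-0.003],
    [0.004,0.0035,-0.004],
    [0.004,0.0035,-0.004],
    [0.004,0.0035,-0.004],
    [0.004,0.0035,-0.004],
    [0.004,0.0035,-0.004],
    [0.004,0.0035,0.06],
    [0.004,0.0035,0.15],
    [0.004,0.0035,0.22],
    [0.1,-0.2,0.22],
    [0.2,-0.5,0.22],
    [0.2,-0.5,0.22],
    [0.2,-0.5,0.22],
    [0.2,-0.5,0.22],
    [0.2,-0.5,0.22],
  ],
  turn=[
    [0,0,0],
    [0,0,0],
    [0,0,0],
    [0,0,0],
    [0,0,0],
    [0,0,0],
    [0,0,0],
    [0,0,0],
    [0,0,0],
    [0,0,0],
    [0,0,0.02],
    [0,0,0.02],
    [0,0,0.02],
    [0,0,0.02],
    [0,0,0.02],
    [0,0,0.02],
  ],
  jaw=[0.2,0.2,0.2,0.2,1,1,1,1,1,1,1,1,1,1,1,1],
)

```text
time: 6.25
eef_pos: [0.6033, 0.0756, 0.1446]
eef_rot: [0.0, 0.771, -0.637, 0.0]
ft_force: [-0.6, -0.6, 0.2]
gripper_width: 0.0855
grasp_force: 0.0
```

```bash
cat >> h.py <<'E'
C0=np.array([.5586,.2487]);TH=np.radians(7.4)
def tray(p): 
    v=np.asarray(p)-C0; return (1e3*np.array([v@[np.cos(TH),np.sin(TH)],v@[-np.sin(TH),np.cos(TH)]])).round(1)
E
python3 - <<'E'
from h import *
d=read_camera('top');cv2.imwrite('pics/t2.png',cv2.resize(d['image'][112:252,210:460],None,fx=3.2,fy=3.2))
s=telemetry.read_state();print(s['eef_pos'],s['eef_rot'])
for b in blobs(rect(d,.096),*CART,.003): show('hi',[b]);print(tray(b[0]),[tray(p).tolist() for p in b[4]])
E
```

```text
[0.60300443 0.07715624 0.14462912] [ 1.32099399e-04  7.71078423e-01 -6.36740163e-01 -1.11110962e-04]
hi [0.6422 0.3197] L172 W27 yaw24.78 [[0.6660000085830688, 0.23600000143051147], [0.593999981880188, 0.3919999897480011], [0.6179999709129333, 0.40299999713897705], [0.6899999976158142, 0.24699999392032623]]
[92.  59.7] [[105.0, -26.5], [53.6, 137.9], [79.0, 145.8], [130.4, -18.5]]
hi [ 0.6116 -0.0925] L121 W61 yaw-68.45 [[0.5669999718666077, -0.14300000667572021], [0.5440000295639038, -0.0860000029206276], [0.6570000052452087, -0.041999999433755875], [0.6790000200271606, -0.0989999994635582]]
[   8.6 -345.2] [[-42.6, -389.4], [-57.4, -330.5], [59.8, -300.9], [74.6, -359.8]]
hi [0.5581 0.179 ] L116 W40 yaw-82.44 [[0.503000020980835, 0.1509999930858612], [0.49799999594688416, 0.19099999964237213], [0.6129999756813049, 0.2070000022649765], [0.6179999709129333, 0.16699999570846558]]
[ -9.5 -69. ] [[-67.6, -89.2], [-67.7, -49.2], [48.7, -48.8], [48.8, -88.9]]
hi [0.478 0.246] L255 W55 yaw-60.02 [[0.38100001215934753, 0.1589999943971634], [0.3540000021457672, 0.20600000023841858], [0.574999988079071, 0.3330000042915344], [0.6019999980926514, 0.28600001335144043]]
[-80.2   7.7] [[-187.4, -66.5], [-208.4, -15.9], [26.9, 81.9], [47.9, 31.4]]
```

View pics/t2.png

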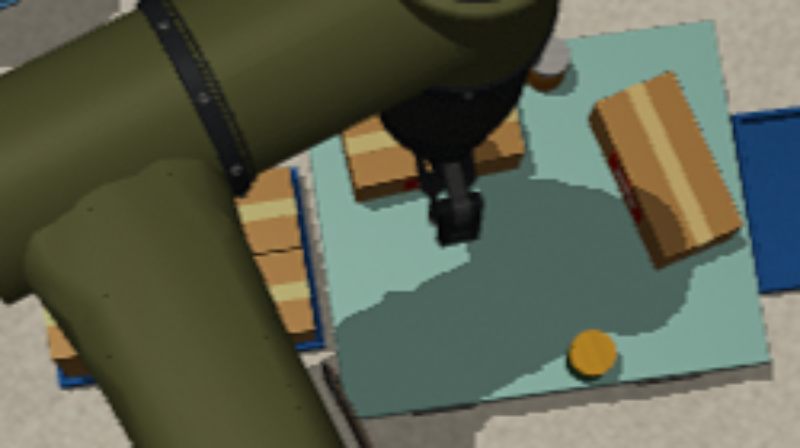

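>>> arm_command(
  translation=[
    [0.09,-0.018,0],
    [0.09,-0.018,0],
    [0.09,-0.018,-0.07],
    [0.09,-0.018,-0.14],
    [0.09,-0.018,-0.213],
    [0.09,-0.018,-0.213],
    [0.09,-0.018,-0.213],
    [0.09,-0.018,-0.213],
    [0.09,-0.018,-0.213],
    [0.09,-0.018,-0.213],
    [0.09,-0.018,-0.213],
  ],
  turn=[
    [0,0,0],
    [0,0,0],
    [0,0,0],
    [0,0,0],
    [0,0,0],
    [0,0,0],
    [0,0,0],
    [0,0,0],
    [0,0,0],
    [0,0,0],
    [0,0,0],
  ],
  jaw=[1,1,1,1,1,1,0.3,0.2,0.2,0.2,0.2],
)

```text
time: 7.4
eef_pos: [0.6396, 0.0713, 0.0624]
eef_rot: [-0.001, 0.772, -0.636, 0.001]
ft_force: [-2.8, 1.9, 6.1]
gripper_width: 0.0512
grasp_force: 3.2
```

```bash
python3 - <<'E'
from h import *
s=telemetry.read_state();print(s['eef_pos'],s['gripper_width'],s['grasp_force'],s['ft_force'])
d=read_camera('scene');cv2.imwrite('pics/s3.png',cv2.resize(d['image'][200:420,180:480],None,fx=2.6,fy=2.6))
E
```

```text
[0.63958764 0.07134812 0.06240089] 0.051227723672230156 3.207356877392158 [-2.83293159  1.88513846  6.09225658]
```

View pics/s3.png

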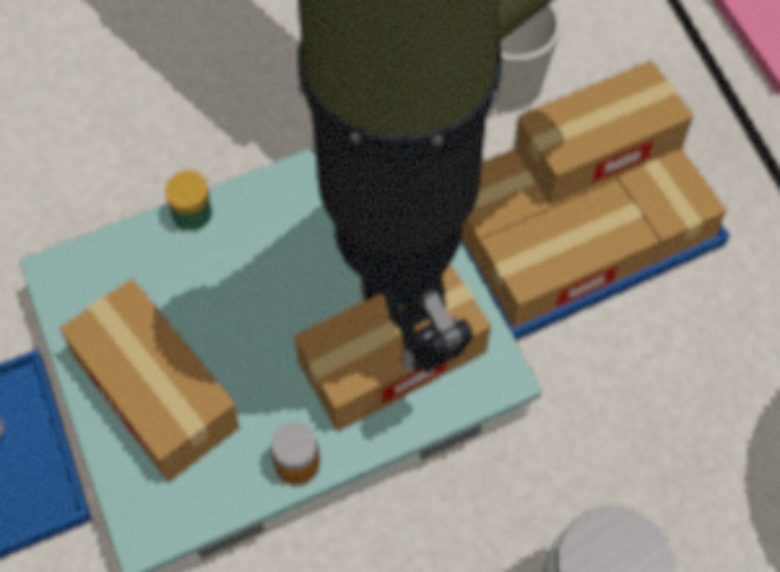

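>>> arm_command(
  translation=[
    [0,0,0],
    [0,0,0],
    [0,0,0],
    [0,0,0.06],
    [0,0,0.15],
    [0,0,0.25],
    [0.0,-0.2,0.3],
    [0,-0.4,0.3],
    [0,-0.4,0.3],
    [0,-0.4,0.3],
    [0,-0.4,0.3],
  ],
  turn=[
    [0,0,0],
    [0,0,0],
    [0,0,0],
    [0,0,0],
    [0,0,0],
    [0,0,0],
    [0,0,0],
    [0,0,0],
    [0,0,0],
    [0,0,0],
    [0,0,0],
  ],
  jaw=[1,1,1,1,1,1,1,1,1,1,1],
)

```text
time: 8.55
eef_pos: [0.6386, -0.0916, 0.1796]
eef_rot: [0.0, 0.771, -0.637, 0.0]
ft_force: [-0.2, 0.9, -0.1]
gripper_width: 0.0854
grasp_force: 0.0
```

```bash
python3 - <<'E'
from h import *
s=telemetry.read_state();print(s['eef_pos'],s['gripper_width'],s['ft_force'])
d=read_camera('top');cv2.imwrite('pics/t4.png',cv2.resize(d['image'][112:252,210:460],None,fx=3.2,fy=3.2))
for b in blobs(rect(d,.0975),*CART,.003): show('hi',[b]);print(tray(b[0]))
for b in blobs(rect(d,.096),*CART,.003): print('96',tray(b[0]),[tray(p).tolist() for p in b[4]])
E
```

```text
[ 0.63864261 -0.0915695   0.17962331] 0.08542299078364422 [-0.23817882  0.8818383  -0.08104124]
hi [ 0.6118 -0.0922] L120 W61 yaw-68.42 [[0.5669999718666077, -0.14300000667572021], [0.5450000166893005, -0.0860000029206276], [0.656000018119812, -0.041999999433755875], [0.6790000200271606, -0.0989999994635582]]
[   8.8 -344.9]
hi [0.5488 0.2482] L180 W116 yaw7.24 [[0.5019999742507935, 0.15199999511241913], [0.47999998927116394, 0.33000001311302185], [0.5950000286102295, 0.3449999988079071], [0.6179999709129333, 0.16599999368190765]]
[-9.8  0.8]
hi [0.5586 0.0595] L375 W47 yaw-76.40 [[0.38199999928474426, -0.007000000216066837], [0.3709999918937683, 0.03799999877810478], [0.7350000143051147, 0.12600000202655792], [0.7459999918937683, 0.08100000023841858]]
[ -24.4 -187.6]
96 [   9.1 -345.1] [[-41.5, -389.6], [-56.6, -330.2], [59.8, -300.7], [74.8, -360.1]]
96 [-9.5  0.9] [[-68.0, -88.9], [-67.4, 91.0], [49.0, 90.7], [48.4, -89.3]]
96 [ -24.2 -187.7] [[-208.2, -231.2], [-213.3, -184.5], [159.9, -144.2], [164.9, -190.9]]
```

View pics/t4.png

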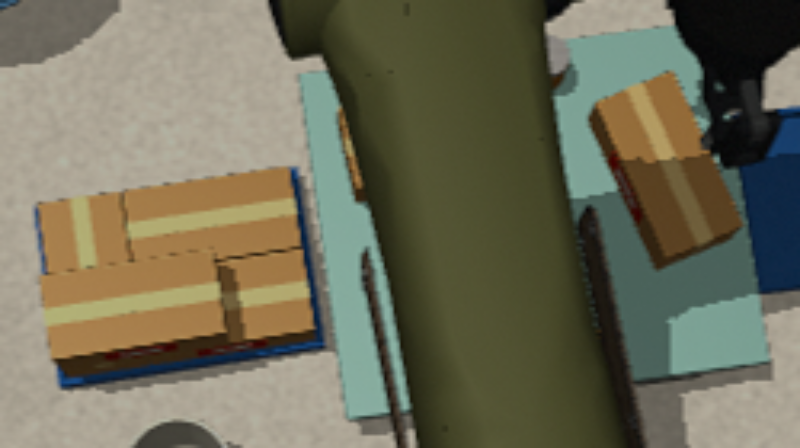

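>>> arm_command(
  translation=[
    [-0.4,-0.6,0.1],
    [-0.4,-0.6,0.1],
    [-0.4,-0.6,0.1],
    [-0.4,-0.6,0.1],
    [-0.4,-0.6,0.1],
    [-0.4,-0.6,0.1],
    [-0.4,-0.6,0.1],
    [-0.4,-0.6,0.1],
  ],
  turn=[
    [0,0,0],
    [0,0,0],
    [0,0,0],
    [0,0,0],
    [0,0,0],
    [0,0,0],
    [0,0,0],
    [0,0,0],
  ],
  jaw=[1,1,1,1,1,1,1,1],
)

```text
time: 9.4
eef_pos: [0.4789, -0.3289, 0.2196]
eef_rot: [-0.0, 0.772, -0.636, 0.0]
ft_force: [0.7, -0.1, -0.9]
gripper_width: 0.0853
grasp_force: 0.0
```

```bash
cat >> h.py <<'E'
def hicart(d,z,box):
    # brown region above plane: crop rectified image to a tray-frame window (mm) and return rectified tray-frame crop at 2px/mm
    K=np.array([[d['fx'],0,d['cx']],[0,d['fy'],d['cy']],[0,0,1]]);R=np.array(d['R']);t=np.array(d['t'])
    H=K@np.c_[R[:,0],R[:,1],R[:,2]*z+t]
    x0,x1,y0,y1=box; s=4.
    c,sn=np.cos(TH),np.sin(TH)
    # crop col=(ty-y0)*s,row=(tx-x0)*s -> tray mm -> world
    A=np.array([[0,1/s,x0],[1/s,0,y0],[0,0,1]])
    T=np.array([[c/1e3,-sn/1e3,C0[0]],[sn/1e3,c/1e3,C0[1]],[0,0,1]])
    return cv2.warpPerspective(d['image'],H@T@A,(int((y1-y0)*s),int((x1-x0)*s)),flags=cv2.INTER_CUBIC|cv2.WARP_INVERSE_MAP)
E
python3 - <<'E'
from h import *
s=telemetry.read_state();print(s['eef_pos'],s['eef_rot'],s['gripper_width'])
d=read_camera('top')
for b in blobs(rect(d,.0975),*CART,.003): show('hi',[b]);print(tray(b[0]))
im=hicart(d,.096,(-80,80,-110,90+20))
for x in range(-80,80,20): cv2.line(im,(0,(x+80)*4),(5,(x+80)*4),(0,0,255),2)
for g in (-60,0,60): cv2.line(im,(0,(g+80)*4),(880,(g+80)*4),(0,0,255),1)
for g in (-90,-30,90): cv2.line(im,((g+110)*4,0),((g+110)*4,640),(0,0,255),1)
cv2.imwrite('pics/r5.png',cv2.resize(im,None,fx=.85,fy=.85))
E
```

```text
[ 0.4789279  -0.32892958  0.21958706] [-1.81556920e-04  7.71574679e-01 -6.36138729e-01  4.20328483e-07] 0.0853119299787481
hi [0.6396 0.0698] L122 W60 yaw11.09 [[0.621999979019165, 0.004000000189989805], [0.5989999771118164, 0.12399999797344208], [0.6570000052452087, 0.13500000536441803], [0.6809999942779541, 0.01600000075995922]]
[  57.2 -187.8]
hi [ 0.6114 -0.0922] L120 W60 yaw-68.37 [[0.5669999718666077, -0.14300000667572021], [0.5440000295639038, -0.0860000029206276], [0.656000018119812, -0.041999999433755875], [0.6790000200271606, -0.09799999743700027]]
[   8.5 -344.9]
hi [0.5488 0.2483] L179 W116 yaw7.24 [[0.503000020980835, 0.15199999511241913], [0.47999998927116394, 0.33000001311302185], [0.5950000286102295, 0.3449999988079071], [0.6179999709129333, 0.16699999570846558]]
[-9.7  0.9]
```

View pics/r5.png

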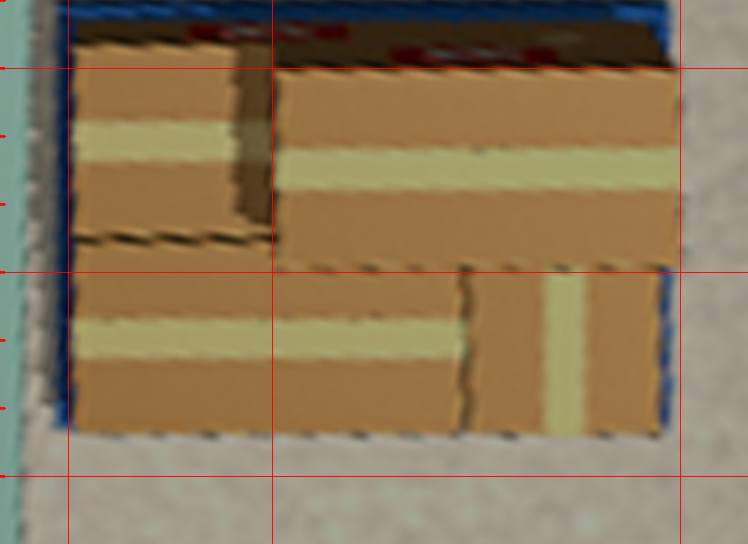

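Carton b sits on the block with its edges on the lines at -60/0 and -30/90 mm, so it is flush. Carton a is unmoved and flat, so I'll grip it again.

>>> arm_command(
  translation=[
    [0.402,0.997,0],
    [0.402,0.997,0],
    [0.402,0.997,0],
    [0.402,0.997,0],
    [0.402,0.997,0],
    [0.402,0.997,0],
    [0.402,0.997,0],
    [0.402,0.997,-0.1],
    [0.402,0.997,-0.2],
    [0.402,0.997,-0.2],
    [0.402,0.997,-0.2],
  ],
  turn=[
    [0,0,0],
    [0,0,0],
    [0,0,0],
    [0,0,0],
    [0,0,0],
    [0,0,0],
    [0,0,0],
    [0,0,0],
    [0,0,0],
    [0,0,0],
    [0,0,0],
  ],
  jaw=[1,1,1,1,1,1,1,1,1,1,1],
)

```text
time: 10.55
eef_pos: [0.6378, 0.0717, 0.1354]
eef_rot: [0.003, 0.773, -0.635, -0.002]
ft_force: [-0.9, -0.0, 0.4]
gripper_width: 0.0856
grasp_force: 0.0
```

>>> arm_command(
  translation=[
    [0.004,-0.004,-0.07],
    [0.004,-0.004,-0.14],
    [0.004,-0.004,-0.19],
    [0.004,-0.004,-0.195],
    [0.004,-0.004,-0.195],
    [0.004,-0.004,-0.195],
    [0.004,-0.004,-0.195],
    [0.004,-0.004,-0.195],
    [0.004,-0.004,-0.195],
    [0.004,-0.004,-0.195],
  ],
  turn=[
    [0,0,0],
    [0,0,0],
    [0,0,0],
    [0,0,0],
    [0,0,0],
    [0,0,0],
    [0,0,0],
    [0,0,0],
    [0,0,0],
    [0,0,0],
  ],
  jaw=[1,1,1,1,1,0.3,0.2,0.2,0.2,0.2],
  squeeze=25,
)

```text
time: 11.55
eef_pos: [0.6415, 0.068, 0.0624]
eef_rot: [-0.0, 0.772, -0.636, 0.0]
ft_force: [0.6, 0.6, 3.3]
gripper_width: 0.0509
grasp_force: 1.3
```

>>> arm_command(
  translation=[
    [0,0,0],
    [0,0,0],
    [0,0,0],
  ],
  turn=[
    [0,0,0],
    [0,0,0],
    [0,0,0],
  ],
  jaw=[0.1,0.0,0.0],
  squeeze=20,
)

```text
time: 11.85
eef_pos: [0.6417, 0.0677, 0.0638]
eef_rot: [-0.0, 0.772, -0.636, 0.001]
ft_force: [-3.8, -0.9, 7.3]
gripper_width: 0.0428
grasp_force: 3.9
```

```bash
python3 - <<'E'
from h import *
s=telemetry.read_state();print({k:np.round(v,4).tolist() for k,v in s.items()})
d=read_camera('scene');cv2.imwrite('pics/s6.png',cv2.resize(d['image'][270:400,270:410],None,fx=4.5,fy=4.5,interpolation=cv2.INTER_CUBIC))
E
```

```text
{'time': 11.85, 'joints': [0.4153, 0.1825, -0.0088, 0.0013, -1.3784, -0.223], 'qvel': [-0.0011, -0.0009, -0.0004, 0.0006, 0.001, 0.0013], 'joint_efforts': [-0.0136, -38.8454, 31.4054, 5.7945, 1.2032, 0.0055], 'eef_pos': [0.6417, 0.0677, 0.0638], 'eef_rot': [-0.0002, 0.7718, -0.6359, 0.0008], 'ft_force': [-3.7785, -0.9167, 7.2872], 'moment': [-0.1316, 1.2805, -0.03], 'grasp_force': 3.9297, 'gripper_width': 0.0428}
```

View pics/s6.png

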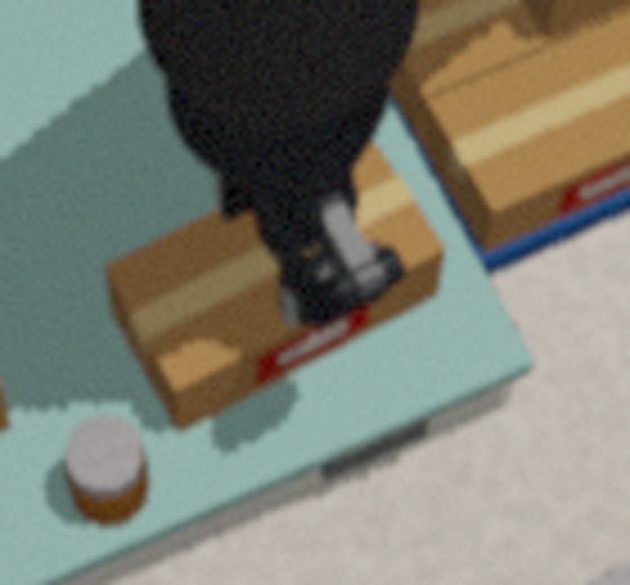

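```bash
python3 - <<'E'
from h import *
d=read_camera('scene');R=np.array(d['R']);t=np.array(d['t'])
for x,y,z in [(.0,0,.0),(.03,0,0.005),(.03,0,.035),(.022,0,.035)]:
    a=np.radians(11);P=np.array([.6417+x*np.cos(a),.0677+x*np.sin(a),.0638+z]);c=R@P+t
    u=d['fx']*c[0]/c[2]+d['cx'];v=d['fy']*c[1]/c[2]+d['cy'];print((x,z),round(u),round(v),'crop',round((u-270)*4.5),round((v-270)*4.5))
from bench import pinpoint
d=read_camera('top')
for b in blobs(rect(d,.0975),*CART,.003): show('hi',[b])
E
```

```text
(0.0, 0.0) 332 335 crop 278 291
(0.03, 0.005) 340 347 crop 316 348
(0.03, 0.035) 341 340 crop 317 316
(0.022, 0.035) 338 337 crop 307 299
hi [ 0.6113 -0.0923] L121 W60 yaw-68.45 [[0.5659999847412109, -0.14300000667572021], [0.5440000295639038, -0.0860000029206276], [0.656000018119812, -0.041999999433755875], [0.6790000200271606, -0.09799999743700027]]
hi [0.5315 0.3093] L84 W54 yaw-82.48 [[0.49300000071525574, 0.2770000100135803], [0.4860000014305115, 0.3310000002384186], [0.5699999928474426, 0.34200000762939453], [0.5770000219345093, 0.2879999876022339]]
```

The fingertips are resting on the carton's top edge: the tips really sit about 30 mm higher than the reading suggests. I'll open, go lower while watching the force, then grip.

>>> arm_command(
  translation=[
    [0,0,0.02],
    [0,0,0.04],
    [0,0,0.04],
    [0,0,0.04],
    [0,0,0.01],
    [0,0,-0.01],
    [0,0,-0.025],
    [0,0,-0.04],
    [0,0,-0.045],
    [0,0,-0.045],
  ],
  turn=[
    [0,0,0],
    [0,0,0],
    [0,0,0],
    [0,0,0],
    [0,0,0],
    [0,0,0],
    [0,0,0],
    [0,0,0],
    [0,0,0],
    [0,0,0],
  ],
  jaw=[0.5,1,1,1,1,1,1,1,1,1],
)

```text
time: 13.0
eef_pos: [0.641, 0.0679, 0.0432]
eef_rot: [0.0, 0.772, -0.636, -0.0]
ft_force: [-0.6, -0.8, 0.2]
gripper_width: 0.0854
grasp_force: 0.0
```

>>> arm_command(
  translation=[
    [0,0,0],
    [0,0,0],
    [0,0,0],
    [0,0,0],
    [0,0,0],
  ],
  turn=[
    [0,0,0],
    [0,0,0],
    [0,0,0],
    [0,0,0],
    [0,0,0],
  ],
  jaw=[0.5,0.3,0.25,0.25,0.25],
  squeeze=20,
)

```text
time: 13.5
eef_pos: [0.6415, 0.068, 0.0443]
eef_rot: [-0.0, 0.772, -0.636, 0.0]
ft_force: [-0.3, 0.7, 2.0]
gripper_width: 0.0585
grasp_force: 23.4
```

>>> arm_command(
  translation=[
    [-0.003,0.02,0.002],
    [-0.01,0.07,0.002],
    [-0.02,0.12,0.002],
    [-0.03,0.17,0.002],
    [-0.04,0.22,0.002],
    [-0.05,0.27,0.002],
    [-0.056,0.32,0.002],
    [-0.064,0.37,0.002],
    [-0.07,0.42,0.002],
    [-0.077,0.47,0.002],
    [-0.084,0.51,0.002],
    [-0.086,0.53,0.002],
    [-0.086,0.539,0.002],
    [-0.086,0.54,0.002],
    [-0.086,0.54,0.002],
    [-0.086,0.54,0.002],
  ],
  turn=[
    [0,0,-0.005],
    [0,0,-0.01],
    [0,0,-0.015],
    [0,0,-0.02],
    [0,0,-0.02],
    [0,0,-0.02],
    [0,0,-0.02],
    [0,0,-0.02],
    [0,0,-0.02],
    [0,0,-0.02],
    [0,0,-0.02],
    [0,0,-0.02],
    [0,0,-0.02],
    [0,0,-0.02],
    [0,0,-0.02],
    [0,0,-0.02],
  ],
  jaw=[0.25,0.25,0.25,0.25,0.25,0.25,0.25,0.25,0.25,0.25,0.25,0.25,0.25,0.25,0.25,0.25],
)

```text
time: 15.1
eef_pos: [0.607, 0.2833, 0.0446]
eef_rot: [0.0, 0.751, -0.66, 0.0]
ft_force: [-0.3, -0.4, -2.6]
gripper_width: 0.0587
grasp_force: 22.9
```

>>> arm_command(
  translation=[
    [0,0,-0.003],
    [0,0,-0.004],
    [0,0,-0.004],
    [0,0,-0.004],
    [0,0,-0.004],
    [0,0,0.08],
    [0,0,0.16],
    [0,0,0.2],
    [0.119,0.008,0.2],
    [0.119,0.008,0.2],
    [0.119,0.008,0.2],
    [0.119,0.008,0.2],
    [0.119,0.008,0.2],
    [0.119,0.008,0.2],
    [0.119,0.008,0.2],
    [0.119,0.008,0.2],
    [0.119,0.008,0.2],
    [0.119,0.008,0.2],
    [0.119,0.008,0.2],
    [0.119,0.008,0.2],
  ],
  turn=[
    [0,0,0],
    [0,0,0],
    [0,0,0],
    [0,0,0],
    [0,0,0],
    [0,0,0],
    [0,0,0],
    [0,0,0],
    [0,0,-0.5],
    [0,0,-0.5],
    [0,0,-0.5],
    [0,0,-0.5],
    [0,0,-0.5],
    [0,0,-0.5],
    [0,0,-0.5],
    [0,0,-0.5],
    [0,0,-0.5],
    [0,0,-0.5],
    [0,0,-0.5],
    [0,0,-0.5],
  ],
  jaw=[0.25,0.25,0.55,0.55,0.55,0.55,0.55,0.5,0.4,0.4,0.4,0.4,0.4,0.4,0.4,0.4,0.4,0.4,0.4,0.4],
)

```text
time: 17.1
eef_pos: [0.6543, 0.2872, 0.124]
eef_rot: [-0.0, -0.064, 0.998, 0.0]
ft_force: [0.3, -0.2, -0.6]
gripper_width: 0.0595
grasp_force: 0.0
```

```bash
cat >> h.py <<'E'
def pose():
    s=telemetry.read_state();q=s['eef_rot'];print('t%.2f'%s['time'],np.round(s['eef_pos'],4),'tray',tray(s['eef_pos'][:2]),'yawY %.2f'%((2*np.degrees(np.arctan2(q[2],q[1]))-90+3600)%180),'F',np.round(s['ft_force'],1),'w%.4f'%s['gripper_width'])
E
python3 -c "
from h import *
pose()"
```

```text
t17.10 [0.6543 0.2872 0.124 ] tray [99.9 25.9] yawY 97.39 F [ 0.3 -0.2 -0.6] w0.0595
```

>>> arm_command(
  translation=[
    [0,0,-0.08],
    [0,0,-0.16],
    [0,0,-0.193],
    [0,0,-0.193],
    [-0.01,-0.0013,-0.193],
    [-0.02,-0.0026,-0.193],
    [-0.03,-0.0039,-0.193],
    [-0.04,-0.0052,-0.193],
    [-0.05,-0.0065,-0.193],
    [-0.06,-0.0078,-0.193],
    [-0.062,-0.008,-0.193],
    [-0.062,-0.008,-0.193],
  ],
  turn=[
    [0,0,0],
    [0,0,0],
    [0,0,0],
    [0,0,0],
    [0,0,0],
    [0,0,0],
    [0,0,0],
    [0,0,0],
    [0,0,0],
    [0,0,0],
    [0,0,0],
    [0,0,0],
  ],
  jaw=[0.4,0.4,0.4,0.4,0.4,0.4,0.4,0.4,0.4,0.4,0.4,0.4],
)

```text
time: 18.3
eef_pos: [0.6292, 0.284, 0.0472]
eef_rot: [-0.0, -0.065, 0.998, -0.0]
ft_force: [0.4, -0.3, 0.5]
gripper_width: 0.06
grasp_force: 0.3
```

```bash
cat >> h.py <<'E'
def prof(d,z,axis,lo,hi,w0,w1):
    # mean V profile along tray axis ('x' or 'y') from lo..hi mm averaged across other axis w0..w1; print dark/light edges
    box=(lo,hi,w0,w1) if axis=='x' else (w0,w1,lo,hi)
    g=hicart(d,z,box).astype(float); g=g.mean(1) if axis=='x' else g.mean(0)
    hsv=cv2.cvtColor(g[None].astype(np.uint8),cv2.COLOR_BGR2HSV)[0]
    return [(round(lo+i/4),int(hsv[i][0]),int(hsv[i][2])) for i in range(0,len(hsv),8)]
E
python3 - <<'E'
from h import *
pose()
d=read_camera('top');cv2.imwrite('pics/t7full.png',d['image'])
for w in [(-25,-5),(0,20),(60,85)]: print(w,prof(d,.096,'x',-10,80,*w))
E
```

```text
t18.30 [0.6292 0.284  0.0472] tray [74.6 25.9] yawY 97.43 F [ 0.4 -0.3  0.5] w0.0600
(-25, -5) [(-10, 17, 89), (-8, 17, 89), (-6, 17, 89), (-4, 17, 92), (-2, 17, 86), (0, 17, 53), (2, 17, 44), (4, 17, 72), (6, 17, 94), (8, 17, 90), (10, 16, 90), (12, 16, 90), (14, 16, 90), (16, 17, 90), (18, 16, 90), (20, 17, 89), (22, 17, 89), (24, 17, 88), (26, 17, 89), (28, 20, 103), (30, 21, 111), (32, 21, 109), (34, 21, 109), (36, 21, 110), (38, 21, 110), (40, 17, 95), (42, 16, 88), (44, 16, 89), (46, 16, 89), (48, 17, 89), (50, 16, 89), (52, 16, 89), (54, 16, 89), (56, 17, 88), (58, 17, 87), (60, 17, 85), (62, 17, 104), (64, 21, 146), (66, 24, 127), (68, 24, 96), (70, 22, 87), (72, 23, 69), (74, 24, 51), (76, 30, 23), (78, 90, 10)]
(0, 20) [(-10, 17, 89), (-8, 17, 89), (-6, 17, 89), (-4, 17, 93), (-2, 16, 85), (0, 6, 55), (2, 10, 49), (4, 18, 70), (6, 17, 92), (8, 17, 90), (10, 16, 89), (12, 16, 90), (14, 16, 90), (16, 16, 90), (18, 16, 90), (20, 16, 90), (22, 17, 90), (24, 17, 88), (26, 17, 89), (28, 19, 104), (30, 21, 111), (32, 21, 109), (34, 21, 109), (36, 21, 110), (38, 21, 109), (40, 18, 
[... 245 characters left out ...]
8), (76, 0, 8), (78, 105, 8)]
(60, 85) [(-10, 16, 90), (-8, 16, 88), (-6, 16, 89), (-4, 17, 131), (-2, 17, 110), (0, 17, 52), (2, 16, 34), (4, 17, 95), (6, 17, 176), (8, 17, 169), (10, 17, 167), (12, 17, 166), (14, 17, 166), (16, 17, 166), (18, 16, 166), (20, 16, 166), (22, 17, 166), (24, 16, 166), (26, 17, 164), (28, 24, 169), (30, 29, 176), (32, 28, 175), (34, 28, 175), (36, 29, 175), (38, 28, 175), (40, 19, 167), (42, 16, 163), (44, 17, 165), (46, 17, 166), (48, 17, 139), (50, 16, 121), (52, 16, 116), (54, 16, 113), (56, 16, 109), (58, 16, 103), (60, 17, 100), (62, 17, 115), (64, 21, 145), (66, 21, 125), (68, 21, 110), (70, 22, 99), (72, 21, 66), (74, 25, 55), (76, 30, 26), (78, 105, 12)]
```

>>> arm_command(
  translation=[
    [-0.005,-0.0006,0],
    [-0.011,-0.0014,0],
    [-0.011,-0.0014,0],
    [-0.011,-0.0014,0],
    [0.01,0.0014,0],
    [0.03,0.004,0.01],
    [0.03,0.004,0.1],
    [0.03,0.004,0.2],
    [0.03,0.004,0.25],
    [-0.044,-0.94,0.25],
    [-0.044,-0.94,0.25],
    [-0.044,-0.94,0.25],
    [-0.044,-0.94,0.25],
    [-0.044,-0.94,0.25],
    [-0.044,-0.94,0.25],
    [-0.044,-0.94,0.25],
    [-0.044,-0.94,0.25],
    [-0.044,-0.94,0.25],
    [-0.044,-0.94,0.25],
    [-0.044,-0.94,0.25],
  ],
  turn=[
    [0,0,0],
    [0,0,0],
    [0,0,0],
    [0,0,0],
    [0,0,0],
    [0,0,0],
    [0,0,0],
    [0,0,0],
    [0,0,0],
    [0,0,0.079],
    [0,0,0.079],
    [0,0,0.079],
    [0,0,0.079],
    [0,0,0.079],
    [0,0,0.079],
    [0,0,0.079],
    [0,0,0.079],
    [0,0,0.079],
    [0,0,0.079],
    [0,0,0.079],
  ],
  jaw=[0.4,0.4,0.4,0.4,0.4,0.4,0.4,0.4,0.4,1,1,1,1,1,1,1,1,1,1,1],
)

```text
time: 20.35
eef_pos: [0.6124, -0.0914, 0.1473]
eef_rot: [-0.0, -0.188, 0.982, 0.0]
ft_force: [-0.3, 0.1, 0.1]
gripper_width: 0.0858
grasp_force: 0.0
```

```bash
python3 - <<'E'
from h import *
pose()
d=read_camera('top')
for w in [(-25,-5),(60,85)]: print(w,[p for p in prof(d,.096,'x',-70,80,*w) if p[0] in range(-66,-54) or p[0] in range(-36,40) or p[0]>54])
for w in [(-50,-35),(15,25),(40,55)]: print(w,[p for p in prof(d,.096,'y',-40,100,*w) if p[0]<-20 or p[0]>80])
E
```

```text
t20.35 [ 0.6124 -0.0914  0.1473] tray [   9.6 -344.2] yawY 111.67 F [-0.3  0.1  0.1] w0.0858
(-25, -5) [(-66, 18, 53), (-64, 17, 53), (-62, 17, 43), (-60, 17, 76), (-58, 17, 169), (-56, 17, 172), (-36, 22, 175), (-34, 28, 181), (-32, 27, 180), (-30, 27, 180), (-28, 27, 181), (-26, 27, 181), (-24, 20, 172), (-22, 16, 166), (-20, 16, 166), (-18, 17, 165), (-16, 17, 165), (-14, 17, 165), (-12, 17, 165), (-10, 17, 165), (-8, 17, 164), (-6, 17, 164), (-4, 17, 170), (-2, 18, 136), (0, 17, 139), (2, 17, 171), (4, 17, 166), (6, 16, 166), (8, 16, 166), (10, 16, 166), (12, 17, 166), (14, 17, 166), (16, 17, 165), (18, 16, 165), (20, 16, 163), (22, 18, 168), (24, 25, 179), (26, 27, 181), (28, 26, 180), (30, 26, 180), (32, 27, 181), (34, 24, 178), (36, 17, 165), (38, 16, 163), (56, 17, 163), (58, 19, 159), (60, 23, 176), (62, 20, 179), (64, 21, 179), (66, 24, 179), (68, 26, 178), (70, 22, 178), (72, 20, 177), (74, 22, 176), (76, 23, 178), (78, 23, 179)]
(60, 85) [(-66, 16, 52), (-64, 16, 52), (-62, 18, 38), (-60, 17, 95), (-58, 18, 181), (-56, 17, 175), (-36, 24, 177), (-34, 31, 181), (-32, 29, 1
[... 930 characters left out ...]
, (88, 18, 170), (90, 18, 161), (92, 20, 167), (94, 20, 175), (96, 20, 174), (98, 21, 172)]
(15, 25) [(-40, 22, 121), (-38, 20, 109), (-36, 20, 113), (-34, 20, 113), (-32, 21, 88), (-30, 20, 125), (-28, 19, 166), (-26, 18, 172), (-24, 18, 167), (-22, 18, 167), (82, 18, 173), (84, 18, 173), (86, 18, 175), (88, 20, 168), (90, 21, 170), (92, 23, 178), (94, 21, 180), (96, 21, 178), (98, 21, 176)]
(40, 55) [(-40, 18, 166), (-38, 18, 157), (-36, 18, 146), (-34, 18, 145), (-32, 18, 123), (-30, 17, 122), (-28, 17, 155), (-26, 17, 166), (-24, 17, 163), (-22, 17, 162), (82, 17, 169), (84, 17, 169), (86, 17, 170), (88, 17, 161), (90, 19, 168), (92, 21, 178), (94, 21, 179), (96, 22, 179), (98, 21, 177)]
```

>>> arm_command(
  translation=[
    [0,0,-0.08],
    [0,0,-0.16],
    [0,0,-0.22],
    [0,0,-0.25],
    [0,0,-0.257],
    [0,0,-0.257],
    [0,0,-0.257],
    [0,0,-0.257],
    [0,0,-0.257],
    [0,0,-0.257],
    [0,0,-0.257],
  ],
  turn=[
    [0,0,0],
    [0,0,0],
    [0,0,0],
    [0,0,0],
    [0,0,0],
    [0,0,0],
    [0,0,0],
    [0,0,0],
    [0,0,0],
    [0,0,0],
    [0,0,0],
  ],
  jaw=[1,1,1,1,1,1,0.5,0.3,0.25,0.25,0.25],
  squeeze=20,
)

```text
time: 21.5
eef_pos: [0.6131, -0.0922, 0.0464]
eef_rot: [0.001, -0.188, 0.982, -0.0]
ft_force: [-0.3, 0.3, 5.1]
gripper_width: 0.0586
grasp_force: 23.9
```

```bash
python3 -c "
from h import *
pose()"
```

```text
t21.50 [ 0.6131 -0.0922  0.0464] tray [  10.2 -345.1] yawY 111.65 F [-0.3  0.3  5.1] w0.0586
```

>>> arm_command(
  translation=[
    [-0.02,0,0.004],
    [-0.05,0,0.004],
    [-0.075,0.01,0.004],
    [-0.08,0.05,0.004],
    [-0.082,0.1,0.004],
    [-0.084,0.155,0.004],
    [-0.086,0.21,0.004],
    [-0.088,0.265,0.004],
    [-0.09,0.32,0.004],
    [-0.093,0.375,0.004],
    [-0.096,0.43,0.004],
    [-0.099,0.485,0.004],
    [-0.102,0.54,0.004],
    [-0.104,0.59,0.004],
    [-0.106,0.625,0.004],
    [-0.106,0.642,0.004],
    [-0.106,0.647,0.004],
    [-0.106,0.647,0.004],
    [-0.106,0.647,0.004],
  ],
  turn=[
    [0,0,-0.025],
    [0,0,-0.055],
    [0,0,-0.079],
    [0,0,-0.079],
    [0,0,-0.079],
    [0,0,-0.079],
    [0,0,-0.079],
    [0,0,-0.079],
    [0,0,-0.079],
    [0,0,-0.079],
    [0,0,-0.079],
    [0,0,-0.079],
    [0,0,-0.079],
    [0,0,-0.079],
    [0,0,-0.079],
    [0,0,-0.079],
    [0,0,-0.079],
    [0,0,-0.079],
    [0,0,-0.079],
  ],
  jaw=[0.25,0.25,0.25,0.25,0.25,0.25,0.25,0.25,0.25,0.25,0.25,0.25,0.25,0.25,0.25,0.25,0.25,0.25,0.25],
)

```text
time: 23.4
eef_pos: [0.5698, 0.167, 0.0464]
eef_rot: [0.0, -0.065, 0.998, 0.001]
ft_force: [-2.0, 1.3, 4.6]
gripper_width: 0.0581
grasp_force: 23.8
```

```bash
python3 -c "
from h import *
pose()"
```

```text
t23.40 [0.5698 0.167  0.0464] tray [  0.6 -82.4] yawY 97.41 F [-2.   1.3  4.6] w0.0581
```

>>> arm_command(
  translation=[
    [0,0,0],
    [0,0,0],
    [0,0,0],
    [0,0,0.08],
    [0,0,0.16],
    [0,0,0.2],
    [0.014,-0.12,0.2],
    [0.014,-0.12,0.2],
    [0.014,-0.12,0.2],
    [0.014,-0.12,0.2],
    [0.014,-0.12,0.2],
    [0.014,-0.12,0.2],
    [0.014,-0.12,0.2],
    [0.014,-0.12,0.2],
    [0.014,-0.12,0.2],
    [0.014,-0.12,0.2],
    [0.014,-0.12,0.2],
    [0.014,-0.12,0.2],
    [0.014,-0.12,0.2],
  ],
  turn=[
    [0,0,0],
    [0,0,0],
    [0,0,0],
    [0,0,0],
    [0,0,0],
    [0,0,0],
    [0,0,0.5],
    [0,0,0.5],
    [0,0,0.5],
    [0,0,0.5],
    [0,0,0.5],
    [0,0,0.5],
    [0,0,0.5],
    [0,0,0.5],
    [0,0,0.5],
    [0,0,0.5],
    [0,0,0.5],
    [0,0,0.5],
    [0,0,0.5],
  ],
  jaw=[0.52,0.52,0.52,0.52,0.52,0.5,0.4,0.4,0.4,0.4,0.4,0.4,0.4,0.4,0.4,0.4,0.4,0.4,0.4],
)

```text
time: 25.3
eef_pos: [0.575, 0.1187, 0.1255]
eef_rot: [0.0, 0.751, -0.661, -0.0]
ft_force: [-0.3, -0.4, -0.0]
gripper_width: 0.0598
grasp_force: 0.0
```

```bash
python3 - <<'E'
from h import *
pose()
d=read_camera('top')
for b in blobs(rect(d,.0965),*CART,.002): print(tray(b[0]),[tray(p).tolist() for p in b[4]])
for w in [(-50,-35),(40,55)]: print(w,[p for p in prof(d,.0965,'y',-125,-20,*w)])
E
```

```text
t25.30 [0.575  0.1187 0.1255] tray [  -0.4 -131. ] yawY 7.28 F [-0.3 -0.4 -0. ] w0.0598
[33.6 98.2] [[47.2, 36.4], [-1.7, 150.8], [20.0, 160.1], [68.9, 45.6]]
[-21.7 -54. ] [[-59.2, -119.1], [-74.3, -0.4], [15.7, 11.1], [30.8, -107.7]]
[-129.3   55.7] [[-177.1, 4.4], [-197.9, 41.2], [-81.5, 107.0], [-60.7, 70.1]]
(-50, -35) [(-125, 80, 111), (-123, 79, 130), (-121, 79, 154), (-119, 79, 127), (-117, 80, 97), (-115, 80, 97), (-113, 82, 99), (-111, 83, 88), (-109, 19, 121), (-107, 17, 163), (-105, 17, 167), (-103, 16, 163), (-101, 17, 164), (-99, 17, 164), (-97, 17, 164), (-95, 17, 164), (-93, 16, 164), (-91, 17, 164), (-89, 16, 164), (-87, 18, 167), (-85, 24, 174), (-83, 28, 178), (-81, 28, 178), (-79, 28, 178), (-77, 29, 178), (-75, 26, 175), (-73, 19, 169), (-71, 16, 166), (-69, 17, 166), (-67, 17, 167), (-65, 17, 167), (-63, 17, 167), (-61, 17, 167), (-59, 17, 167), (-57, 17, 168), (-55, 17, 168), (-53, 17, 168), (-51, 18, 158), (-49, 22, 164), (-47, 22, 172), (-45, 22, 176), (-43, 22, 169), (-41, 21, 130), (-39, 19, 101), (-37, 19, 103), (-35, 19, 104), (-33, 19, 106), (-31, 19, 86
[... 200 characters left out ...]
35), (-111, 30, 36), (-109, 30, 37), (-107, 32, 38), (-105, 30, 39), (-103, 32, 40), (-101, 32, 41), (-99, 32, 42), (-97, 32, 43), (-95, 32, 44), (-93, 30, 44), (-91, 30, 44), (-89, 30, 45), (-87, 30, 46), (-85, 30, 46), (-83, 31, 48), (-81, 30, 48), (-79, 31, 49), (-77, 30, 49), (-75, 30, 50), (-73, 31, 51), (-71, 31, 51), (-69, 31, 52), (-67, 31, 53), (-65, 30, 52), (-63, 30, 53), (-61, 31, 54), (-59, 30, 54), (-57, 31, 55), (-55, 31, 56), (-53, 31, 56), (-51, 30, 56), (-49, 31, 57), (-47, 30, 57), (-45, 30, 57), (-43, 31, 58), (-41, 31, 59), (-39, 31, 59), (-37, 30, 59), (-35, 31, 60), (-33, 30, 60), (-31, 31, 61), (-29, 30, 61), (-27, 31, 62), (-25, 30, 62), (-23, 30, 62), (-21, 31, 63)]
```

>>> arm_command(
  translation=[
    [0,0,-0.08],
    [0,0,-0.15],
    [0,0,-0.195],
    [0,0,-0.195],
    [-0.0013,0.01,-0.195],
    [-0.0026,0.02,-0.195],
    [-0.004,0.03,-0.195],
    [-0.005,0.04,-0.195],
    [-0.0065,0.05,-0.195],
    [-0.008,0.06,-0.195],
    [-0.009,0.07,-0.195],
    [-0.0095,0.073,-0.195],
    [-0.0095,0.073,-0.195],
  ],
  turn=[
    [0,0,0],
    [0,0,0],
    [0,0,0],
    [0,0,0.001],
    [0,0,0.001],
    [0,0,0.001],
    [0,0,0.001],
    [0,0,0.001],
    [0,0,0.001],
    [0,0,0.001],
    [0,0,0.001],
    [0,0,0.001],
    [0,0,0.001],
  ],
  jaw=[0.4,0.4,0.4,0.4,0.4,0.4,0.4,0.4,0.4,0.4,0.4,0.4,0.4],
)

```text
time: 26.65
eef_pos: [0.5715, 0.1482, 0.0481]
eef_rot: [-0.0, 0.752, -0.659, -0.0]
ft_force: [-0.2, -0.9, 0.9]
gripper_width: 0.0598
grasp_force: 0.5
```

```bash
python3 - <<'E'
from h import *
pose()
d=read_camera('top')
for w in [(-55,-45),(-45,-35)]: print(w,[p[::2] for p in prof(d,.096,'y',-115,-15,*w)])
E
```

```text
t26.65 [0.5715 0.1482 0.0481] tray [  -0.2 -101.3] yawY 7.61 F [-0.2 -0.9  0.9] w0.0598
(-55, -45) [(-115, 46), (-113, 18), (-111, 16), (-109, 23), (-107, 34), (-105, 36), (-103, 36), (-101, 36), (-99, 35), (-97, 25), (-95, 18), (-93, 18), (-91, 13), (-89, 26), (-87, 77), (-85, 95), (-83, 102), (-81, 113), (-79, 120), (-77, 117), (-75, 117), (-73, 126), (-71, 138), (-69, 149), (-67, 154), (-65, 165), (-63, 174), (-61, 175), (-59, 174), (-57, 175), (-55, 173), (-53, 166), (-51, 160), (-49, 159), (-47, 160), (-45, 160), (-43, 160), (-41, 161), (-39, 161), (-37, 161), (-35, 161), (-33, 170), (-31, 138), (-29, 113), (-27, 144), (-25, 166), (-23, 161), (-21, 161), (-19, 161), (-17, 162)]
(-45, -35) [(-115, 64), (-113, 33), (-111, 20), (-109, 27), (-107, 41), (-105, 46), (-103, 46), (-101, 47), (-99, 44), (-97, 32), (-95, 23), (-93, 25), (-91, 22), (-89, 75), (-87, 149), (-85, 161), (-83, 157), (-81, 156), (-79, 156), (-77, 156), (-75, 157), (-73, 157), (-71, 157), (-69, 157), (-67, 159), (-65, 167), (-63, 173), (-61, 174), (-59, 174), (-57, 174), (-55, 173), (-53, 165), (-51, 159), (-49, 159), (-47, 160), (-45, 160), (-43, 160), (-41, 160), (-39, 160), (-37, 161), (-35, 161), (-33, 165), (-31, 137), (-29, 117), (-27, 146), (-25, 164), (-23, 162), (-21, 161), (-19, 161), (-17, 162)]
```

>>> arm_command(
  translation=[
    [-0.0003,0.0022,0],
    [-0.0003,0.0022,0],
    [-0.0003,0.0022,0],
    [0.002,-0.015,0],
    [0.004,-0.03,0.02],
    [0.004,-0.03,0.12],
    [0.004,-0.03,0.22],
    [0.004,-0.03,0.32],
    [-0.2,-0.6,0.4],
    [-0.2,-0.99,0.4],
    [-0.2,-0.99,0.4],
    [-0.2,-0.99,0.4],
    [-0.2,-0.99,0.4],
    [-0.2,-0.99,0.4],
    [-0.2,-0.99,0.4],
    [-0.2,-0.99,0.4],
    [-0.2,-0.99,0.4],
  ],
  turn=[
    [0,0,0],
    [0,0,0],
    [0,0,0],
    [0,0,0],
    [0,0,0],
    [0,0,0],
    [0,0,0],
    [0,0,0],
    [0,0,0],
    [0,0,0],
    [0,0,0],
    [0,0,0],
    [0,0,0],
    [0,0,0],
    [0,0,0],
    [0,0,0],
    [0,0,0],
  ],
  jaw=[0.4,0.4,0.4,0.4,0.4,0.4,0.4,0.4,0.4,0.4,0.4,0.4,0.4,0.4,0.4,0.4,0.4],
)

```text
time: 28.4
eef_pos: [0.4898, -0.2526, 0.2091]
eef_rot: [0.0, 0.75, -0.661, 0.001]
ft_force: [0.4, 0.1, -0.1]
gripper_width: 0.0596
grasp_force: 0.0
```

```bash
python3 - <<'E'
from h import *
pose()
d=read_camera('top')
for b in blobs(rect(d,.096),*CART,.003): show('hi',[b]);print(tray(b[0]),[tray(p).tolist() for p in b[4]])
from bench import pinpoint
for l in ['spice_jar','tea_tin','mug','cup_a']:
    for p in pinpoint('top',l): print(l,round(p['score'],2),np.round(p['position'],4))
im=hicart(d,.096,(-80,80,-110,110))
for g in (-60,0,60): cv2.line(im,(0,(g+80)*4),(40,(g+80)*4),(0,0,255),1);cv2.line(im,(840,(g+80)*4),(880,(g+80)*4),(0,0,255),1)
for g in (-90,-30,90): cv2.line(im,((g+110)*4,0),((g+110)*4,40),(0,0,255),1);cv2.line(im,((g+110)*4,600),((g+110)*4,640),(0,0,255),1)
cv2.imwrite('pics/r8.png',cv2.resize(im,None,fx=.85,fy=.85))
E
```

```text
t28.40 [ 0.4898 -0.2526  0.2091] tray [-132.8 -488.3] yawY 7.27 F [ 0.4  0.1 -0.1] w0.0596
hi [0.5568 0.2493] L180 W121 yaw6.99 [[0.5080000162124634, 0.15299999713897705], [0.4860000014305115, 0.3310000002384186], [0.6060000061988831, 0.34599998593330383], [0.628000020980835, 0.16699999570846558]]
[-1.7  0.9] [[-62.9, -88.7], [-61.7, 91.3], [59.5, 90.4], [58.2, -89.6]]
tea_tin 0.5 [ 0.4836 -0.0406  0.0575]
tea_tin 0.42 [ 0.6906 -0.0196  0.0497]
cup_a 0.78 [ 4.082e-01 -2.460e-01 -2.000e-04]
cup_a 0.71 [ 4.127e-01  2.481e-01 -4.000e-04]
```

View pics/r8.png

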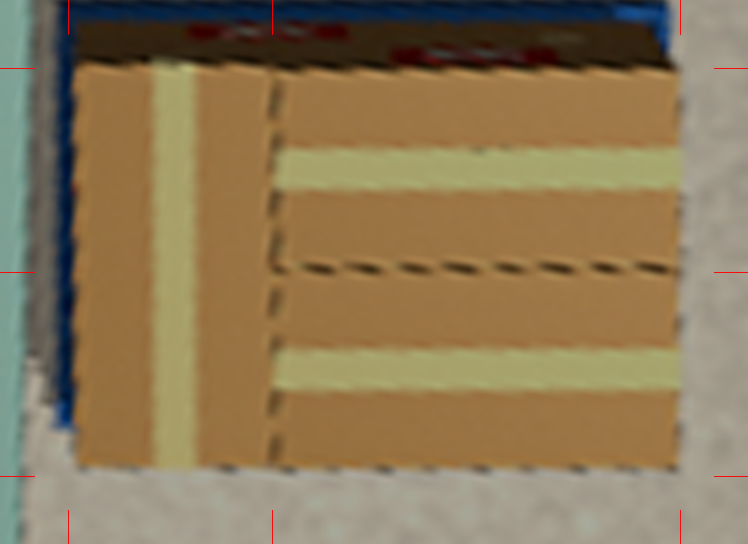

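The second layer is snug. It measures about 180 x 121 mm, sits within about 2 mm of the block's outline, and the crosswise carton lies at the -y end. The neighbours I could re-measure (tea tin and both cups) have not moved, so I am handing it in.

```bash
python3 -c "
from bench import order
print(order.finish_job())"
```

```text
the job is handed in; nothing more can be done
None
```

I handed the job in at about 28 s: the second layer lies turned end for end on the tray, snug and within about 2 mm of the layer beneath. Two failed grips pressed lightly (about 7 N) on one carton's top. The tea tin, both cups and (mislabelled by the detector) the spice jar measured unmoved at the end. The mug was not re-detected in the final check, and the bottom layer was not re-measured, so neither is confirmed.

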